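# Set the margin lever and latch the binding press

### The job

A greyboard file cover lies in the desk binding press. First throw the black-knobbed margin lever into the notch beside the red mark and leave it resting there; then push the blue sprung arm down by its black paddle until it clicks, so that it stays down by itself with the lever still in the red notch. Leave the mug, the tape roll and the stapler where they stand.

Things in the scene. Friction and masses are not known exactly. Their poses are not given: they have to be found in the camera images.
- press: Grey desk binding press, fixed: flat base, x -160 to 160, y -170 to 270 mm, top at z = 50 mm. Origin on the desk; at yaw 0 x points away from the robot, y to its left. Its +y part carries the margin lever and steel ridges, its -y part the blue arm between two blue cheeks (x 90 to 160, y -132 to -48, up to z = 135 mm). A thin aluminium fence shifts with the lever.
- lever_pivot (a point): The margin lever's vertical pivot axis, on the base top (60, 150, 50 mm in the press frame).
- margin_lever (a joint): Lever angle (rad); positive is counter-clockwise from above, towards the arm. At 0 the lever points 0.2 rad to the +y side of the press's -x axis. A sprung ball pulls it into four notches between ridges: -0.4, 0, 0.4, 0.8 (stops -0.47, 0.87); released, it snaps into the nearest. Takes up to 8 N at the knob. Starts in the unmarked 0 notch; red and white marks are at the others, shuffled.
- lever_knob (a point): Centre of the lever's upright black cylindrical knob, 22 mm diameter, 130 mm from the pivot axis, this point 110 mm above the desk; the knob spans z = 82 to 137 mm, on a steel bar 16 mm wide whose top is at z = 82 mm. It moves on a level arc with the lever. Can be pinched from above.
- lever_sight (a point): Point 165 mm from the pivot along the lever, 56 mm above the desk, just beyond the end of its yellow pointer: it stands over a mark's centre when the lever rests in that mark's notch.
- mark_red: Fixed red disc, 24 mm diameter, 4 mm thick, on the base top at the end of a black line, 165 mm from the lever pivot, straight out from the notch to be used. Origin at its underside centre. The other two marks are white.
- press_hinge (a point): Centre of the arm's hinge (130, -90, 110 mm in the press frame); the hinge axis is along the press's y.
- press_arm (a joint): Angle (rad) of the sprung blue arm: 0 fully up (start), growing as it is pressed down. Springs back up if let go before about 0.41; beyond, a sprung ball behind a brass catch nose snaps it on to about 0.445 and holds it; stop at 0.48. Needs about 2 to 4 N on the paddle up to 0.22, then up to about 12 N (most at 0.24 to 0.3).
- paddle_top (a point): Middle of the upper face of the black rubber paddle (50 mm along the arm, 60 wide, 14 thick) on the arm's free end: 190 mm along the arm from the hinge axis and 15 mm above the arm's centre line, which rises 0.45 rad from level when up and is level when latched; so 206 mm above the desk when up, 125 when latched. Paddle tilts 0.22 rad: far edge lower when up, higher when down.
- mug: White mug, 80 mm across, 90 mm tall, loose, bystander left of the press. Origin under its centre.
- tape_roll: Brown roll of tape lying flat, 90 mm across, 24 mm tall, loose, bystander right of the press. Origin under its centre.
- stapler: Red and black stapler, 130 x 36 x 46 mm, loose, bystander beyond the press. Origin under its centre.

How it is judged:
By the outcome, as a careful person would: the job done as asked, in the order asked, and still so for the second after the job is handed in, with the robot touching nothing.
It also fails if it takes over 51 s, if anything falls off the work surface, if the arm or the gripper's body presses on something with over 40 N, if the wrist force passes 120 N, or if a joint passes its speed limit or range.

### The arm

A 6-joint arm with a two-finger parallel gripper is mounted at the origin on the work surface. World frame = base frame: x ahead of the robot, y to its left, z up, the work surface at z = 0. Lengths are in m, angles in rad, forces in N, time in s.
With the tool pointing down it reaches from about 0.3 to 0.775 m from the base axis. Payload 14.6 kg.
Tool frame: the origin (TCP) lies on the centre line of the jaws, within the pads' length; the fingertips stand 19 mm ahead of it and the grasp point (between the pads) is the TCP; y points along the fingers, x is the direction in which the jaws open and shut, and the axes are right-handed (so a half turn about y gives the same grasp; the last joint's range is limited). The gripper opens to 94 mm and grips with 3 to 60 N. Pads are 16 mm wide; open, the fingers measure 119 mm over their backs; the gripper's body (75 mm by 177 mm) begins 78 mm behind the grasp point.
Start: joints at [1.153, 0.3, 1.521, -0, 1.321, -0.067], TCP at [0.189, 0.516, 0.224] pointing down, gripper open.
Joint ranges: [-3.03, 3.03], [-0.79, 2.21], [0.23, 2.52], [-1.04, 4.18], [0, 3.07], [-2.55, 2.55]. Speed limits (rad/s): [2.22, 2.22, 2.57, 3.14, 3.14, 3.14].

### API

Orientations are given as [roll, pitch, yaw] about the fixed x, y, z axes, in that order (R = Rz(yaw) Ry(pitch) Rx(roll)).
In Python, from station import ctrl, optics gives the robot as it stands.
- The arm moves only by the tool jog_arm, never from a script. Its argument "targets" is a list of rows, each a list of 3 entries, a list of its own where there are three numbers: the finger opening in cm, from 0 to 9.4, then the shift along the tool's x, y, z in cm, then the turn about the tool's y in rad. A call has 1 to 10 rows; each row is the pose to reach, as a shift and turn from the pose commanded when the call began, along the tool's axes at that moment; what a row does not reach only later rows make up. A row lasts 1/10 s, in which the tool goes at most 50 mm and 8.59 degrees, less where a joint would pass 70% of its speed; a pose out of reach is approached as far as the arm can. A call with a gripper value outside its range is refused whole. The fingers move at their own pace and stop on an object; "grip_force" is the grip in N (left out, the last holds). Time passes only in rows, so rows that repeat a pose let the fingers close. It gives the time, the measured TCP pose, the force and the opening at its end, in the units of the state.
- ctrl.get_obs(): the state, without advancing time (a new reading comes with each control period).
- optics.camera(name): name is "side" or "top" or "wrist"; returns a dict with "img" (420x560x3 uint8, red, green, blue), "range_z" (420x560 float32, m along the optical axis (not along the pixel's ray), 0 where there is no reading), "camera_matrix" (3x3 intrinsics, pixels), "k1" (the pictures are not rectified: a ray, as slopes to the right and down, at radius r is drawn at 1 + k1 r^2 times it, then the intrinsics apply), "world_to_cam" (4x4, takes a point from world to camera coordinates); the wrist camera has in their place "mount" (4x4, takes a point from camera to tool coordinates, whose origin is the TCP and whose axes are the tool frame's). Camera axes: x right, y up, looking along -z (the intrinsics and any distortion apply to the point x, -y, -z); pixel columns grow to the right and rows downward; lengths in m; the calibration is good to about 2 mm. A picture is of the moment at which its call begins: read the wrist's pose just before it.
- ctrl.hand_in(): hands the job in, once; it reports no verdict.
The state is a dict: "time_s": time; "qpos": joint angles; "joint_vel": joint speeds; "tau": joint torques, N m; "ee_pos": TCP position; "eef_rot": TCP orientation; "force": force on the tool from outside, world axes, zero at the start; "moment": the same for the moment, N m; "grip_width": finger opening in m.
Only numpy, scipy, OpenCV 4.12 (cv2) and the standard library are available. Lean on these libraries where they do the work, as an engineer would, in place of code of your own. Each camera call takes 0.05 s, during which the arm holds its last target. There are 200 camera calls.

## Working session

There is one attempt and no reset: what is moved stays moved. The work goes in short steps, Python scripts to look and compute and a tool call to move; the robot and the scene stay as the last step left them, time stands still between calls to the robot, and variables do not carry over. Pictures are saved under pics/ and viewed, about 8 in all and at most 12, crops included, and the job is handed in when it is done.

Besides the shell and the picture viewer there is one more tool, called after "Request:" as a command line: name --argument value ..., lists and objects as JSON in quotes. jog_arm: Moves the arm, as the interface text tells. Its arguments: {"type":"object","properties":{"targets":{"type":"array","items":{"type":"array"}},"grip_force":{"type":"number"}},"required":["targets"]}

```bash
mkdir -p pics; ls; cat > h.py <<'E'
import numpy as np, cv2
from station import ctrl, optics
from scipy.spatial.transform import Rotation as R
def snap(n, f=None):
    o=ctrl.get_obs(); c=optics.camera(n)
    if 'mount' in c:
        T=np.eye(4); T[:3,:3]=R.from_euler('xyz',o['eef_rot']).as_matrix(); T[:3,3]=o['ee_pos']
        c['c2w']=T@c['mount']
    else: c['c2w']=np.linalg.inv(c['world_to_cam'])
    if f: cv2.imwrite('pics/'+f,c['img'][:,:,::-1])
    return c
def dirs(c,px):
    px=np.atleast_2d(np.asarray(px,float)); K=c['camera_matrix']
    d=np.array([c['k1'],0,0,0,0],float)
    s=cv2.undistortPoints(px[:,None,:],K,d)[:,0]
    return np.c_[s[:,0],-s[:,1],-np.ones(len(s))]
def onplane(c,px,z):
    d=dirs(c,px)@c['c2w'][:3,:3].T; o=c['c2w'][:3,3]
    return o+d*((z-o[2])/d[:,2])[:,None]
def bydepth(c,px):
    px=np.atleast_2d(px); r=c['range_z'][px[:,1].astype(int),px[:,0].astype(int)]
    return (dirs(c,px)*r[:,None])@c['c2w'][:3,:3].T+c['c2w'][:3,3]
def cloud(c):
    h,w=c['range_z'].shape; u,v=np.meshgrid(np.arange(w),np.arange(h))
    return bydepth(c,np.c_[u.ravel(),v.ravel()]).reshape(h,w,3)
def proj(c,P):
    P=np.atleast_2d(P); q=np.c_[P,np.ones(len(P))]@np.linalg.inv(c['c2w']).T
    s=np.c_[q[:,0],-q[:,1]]/-q[:,2:3]; s=s*(1+c['k1']*(s**2).sum(1,keepdims=True)); K=c['camera_matrix']
    return np.c_[s[:,0]*K[0,0]+K[0,2],s[:,1]*K[1,1]+K[1,2]]
E
python3 - <<'E'
from h import *
o=ctrl.get_obs(); print({k:np.round(v,3) for k,v in o.items()})
for n in('top','side'):
    c=snap(n,n+'0.png'); print(n,c['c2w'][:3,3],c['k1'])
im=np.hstack([cv2.imread('pics/top0.png'),cv2.imread('pics/side0.png')])
E
```

```text
pics
{'time_s': np.float64(0.0), 'qpos': array([ 1.153,  0.3  ,  1.522, -0.   ,  1.321, -0.067]), 'joint_vel': array([ 0.002, -0.002,  0.002,  0.001, -0.   , -0.   ]), 'tau': array([ 0.0000e+00, -5.3179e+01, -3.5275e+01,  7.1000e-02,  2.4000e-02,
       -0.0000e+00]), 'ee_pos': array([0.189, 0.516, 0.224]), 'eef_rot': array([-1.571e+00,  1.000e-03,  1.220e+00]), 'force': array([-0.204,  0.45 , -1.009]), 'moment': array([-0.082,  0.044, -0.031]), 'grip_width': np.float64(0.094)}
top [0.39870477 0.02223381 1.33194453] -0.003911606887088159
side [0.37205876 0.9319014  0.98574408] -0.0680051658861443
```

View pics/top0.png

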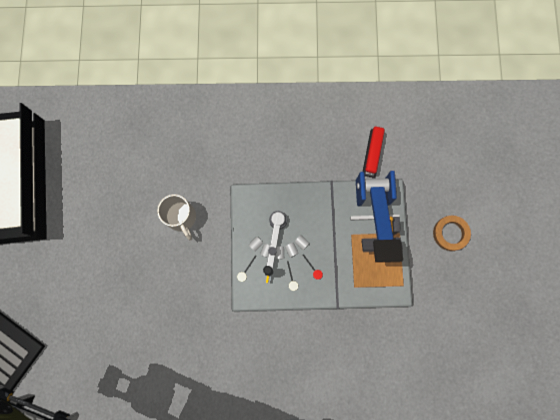

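View pics/side0.png

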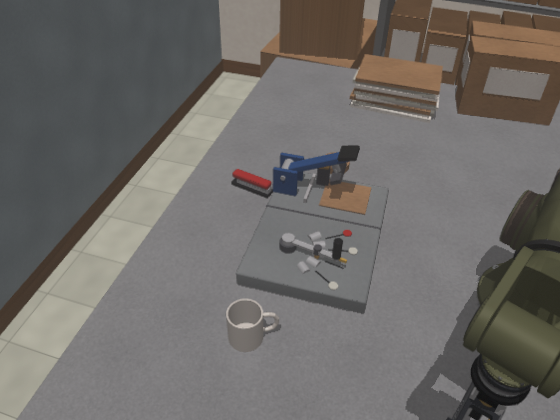

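The top view shows the red disc at (318,274), white discs at (242,276) and (293,286), the lever knob at (268,271), and the paddle at (388,250). The side view agrees: red is the mark nearest the arm. Next I'll measure the press frame.

```bash
cat > meas.py <<'E'
from h import *
c=snap('top'); P=cloud(c); im=c['img'].astype(int)
m=((abs(P[...,2]-.05)<.006)&(abs(P[...,0]-.45)<.35)&(abs(P[...,1])<.4)).astype(np.uint8)
m=cv2.morphologyEx(m,cv2.MORPH_CLOSE,np.ones((25,25)))
n,l,s,_=cv2.connectedComponentsWithStats(m); k=1+np.argmax(s[1:,4]); print('stats',s[k])
ct=max(cv2.findContours((l==k).astype(np.uint8),cv2.RETR_EXTERNAL,cv2.CHAIN_APPROX_NONE)[0],key=len)
W=onplane(c,ct[:,0].astype(float),.05)[:,:2].astype(np.float32)
r=cv2.minAreaRect(W*1000); print('rect',r)
# marks
hsv=cv2.cvtColor(c['img'],cv2.COLOR_RGB2HSV); x0,y0,w,h=s[k][:4]
box=np.zeros(m.shape,np.uint8); box[y0:y0+h,x0:x0+w]=1
def blobs(c,mask,z,name):
    n,l,s,ce=cv2.connectedComponentsWithStats(mask.astype(np.uint8))
    for i in range(1,n):
        if s[i,4]>15: print(name,s[i,4],ce[i].round(1),onplane(c,ce[i],z)[0].round(4))
H,S,V=hsv[...,0],hsv[...,1],hsv[...,2]
blobs(c,box*((S>150)&((H<6)|(H>174))&(V>120)),.054,'red')
blobs(c,box*((S<40)&(V>195)),.054,'white')
blobs(c,box*(V<60),.137,'dark137')
blobs(c,box*(V<60),.206,'dark206')
q=box*((V<60)&(P[...,2]>.18)); print('paddle cloud',P[q>0].mean(0),q.sum(),P[q>0].min(0),P[q>0].max(0))
E
python3 meas.py
```

```text
stats [  231   146   181   166 23017]
rect ((591.376220703125, -49.15913391113281), (406.515869140625, 437.92498779296875), 1.5172213315963745)
red 301 [372.9 158.6] [ 0.7643 -0.1915  0.054 ]
red 69 [317.2 274.1] [ 0.4727 -0.0452  0.054 ]
white 51 [376.5 184.6] [ 0.6963 -0.198   0.054 ]
white 240 [276. 227.] [0.5897 0.0555 0.054 ]
white 43 [361.5 216.9] [ 0.614  -0.1578  0.054 ]
white 40 [254.9 243.1] [0.5497 0.1079 0.054 ]
white 37 [301.1 242.2] [ 0.5514 -0.0066  0.054 ]
white 33 [265.5 250. ] [0.5324 0.0817 0.054 ]
white 36 [290.5 249.5] [0.5334 0.0198 0.054 ]
white 60 [270.2 260.2] [0.5071 0.0699 0.054 ]
white 72 [241.2 276.4] [0.4679 0.1412 0.054 ]
white 72 [293.  285.6] [0.445  0.0143 0.054 ]
dark137 43 [365.4 158.9] [ 0.7399 -0.1599  0.137 ]
dark137 19 [371.4 175.6] [ 0.6989 -0.1726  0.137 ]
dark137 22 [387.  197.2] [ 0.6464 -0.2071  0.137 ]
dark137 624 [387.7 250.3] [ 0.5218 -0.2036  0.137 ]
dark137 44 [268.3 270.8] [0.4759 0.0712 0.137 ]
dark206 43 [365.4 158.9] [ 0.7202 -0.1494  0.206 ]
dark206 19 [371.4 175.6] [ 0.6816 -0.1613  0.206 ]
dark206 22 [387.  197.2] [ 0.6321 -0.1939  0.206 ]
dark206 624 [387.7 250.3] [ 0.5147 -0.1905  0.206 ]
dark206 44 [268.3 270.8] [0.4714 0.0684 0.206 ]
paddle cloud [ 0.51350227 -0.18900864  0.21383687] 611 [ 0.39870477 -0.22109488  0.18669838] [0.54157232 0.02223381 1.33194453]
```

Three discs fit the given geometry: the chord is 186.5 mm (expected 186.3) and the third disc is within 1 mm. This gives yaw about 0.026, pivot (.606,.052) and red at the 0.8 notch. The paddle is where predicted, within 4 mm. Now moving above the knob at about (.477,.073).

Request:
jog_arm --targets '[[6,[-31.7,2,-42.3],-0.58],[6,[-31.7,2,-42.3],-0.58],[6,[-31.7,2,-42.3],-0.58],[6,[-31.7,2,-42.3],-0.58],[6,[-31.7,2,-42.3],-0.58],[6,[-31.7,2,-42.3],-0.58],[6,[-31.7,2,-42.3],-0.58],[6,[-31.7,2,-42.3],-0.58],[6,[-31.7,2,-42.3],-0.58],[6,[-31.7,2,-42.3],-0.58]]' --grip_force 15

```text
time_s: 1.15
ee_pos: [0.4528, 0.1104, 0.2062]
eef_rot: [-1.571, -0.0, 1.8]
force: [0.4, 0.8, -0.1]
grip_width: 0.0599
```

Request:
jog_arm --targets '[[6,[0,0,0],0],[6,[0,0,0],0]]'

```text
time_s: 1.35
ee_pos: [0.4522, 0.1117, 0.2059]
eef_rot: [-1.57, -0.0, 1.798]
force: [-0.9, 0.2, 0.2]
grip_width: 0.0599
```

```bash
cat > dl.py <<'E'
import sys
from h import *
o=ctrl.get_obs(); M=R.from_euler('xyz',o['eef_rot']).as_matrix()
t=np.array(eval(sys.argv[1])); print(o['time_s'],o['ee_pos'].round(4),o['eef_rot'].round(3),o['grip_width'])
print('cm',((np.atleast_2d(t)-o['ee_pos'])@M*100).round(2).tolist())
E
python3 dl.py '[.477,.073,.2]'
python3 - <<'E'
from h import *
snap('wrist','w1.png')
E
```

```text
1.35 [0.4522 0.1117 0.2059] [-1.57  -0.     1.798] 0.05988965831192437
cm [[-4.33, 0.58, -1.55]]
```

View pics/w1.png

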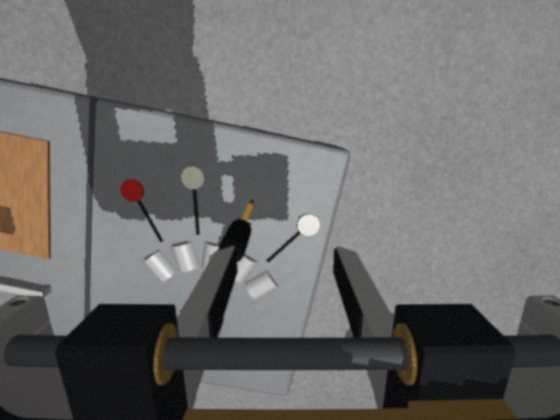

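The wrist view shows the red disc at (132,190), whites at (192,178) and (308,225), and the knob at about (237,235). I'll cross-check positions from here.

```bash
python3 - <<'E'
from h import *
c=snap('wrist'); P=cloud(c)
s=P[190:290,200:280].reshape(-1,3); k=s[(abs(s[:,2]-.137)<.006)]
print('knob top',len(k),k.mean(0),k.min(0),k.max(0))
print('marks',onplane(c,[[132,190],[192,178],[308,225]],.054).round(4))
E
```

```text
knob top 291 [0.47309012 0.07371514 0.13516462] [0.46726002 0.06208364 0.13110665] [0.48579522 0.08325992 0.13792293]
marks [[ 0.4714 -0.044   0.054 ]
 [ 0.4452  0.0145  0.054 ]
 [ 0.467   0.1407  0.054 ]]
```

Request:
jog_arm --targets '[[6,[-4.3,0.6,-1.6],0],[6,[-4.3,0.6,-1.6],0],[6,[-4.3,0.6,-1.6],0]]'

```text
time_s: 1.75
ee_pos: [0.4771, 0.0749, 0.2001]
eef_rot: [-1.57, -0.0, 1.801]
force: [-0.8, 0.2, -0.6]
grip_width: 0.0602
```

Request:
jog_arm --targets '[[6,[0,3,0],0],[6,[0,6,0],0],[6,[0,8.5,0],0],[6,[0,8.5,0],0],[2,[0,8.5,0],0],[1.5,[0,8.5,0],0],[1.5,[0,8.5,0],0],[1.5,[0,8.5,0],0],[1.5,[0,8.5,0],0]]' --grip_force 15

```text
time_s: 2.65
ee_pos: [0.4776, 0.0741, 0.1157]
eef_rot: [-1.572, 0.0, 1.8]
force: [0.4, -0.9, -1.2]
grip_width: 0.0233
```

```bash
python3 - <<'E'
import numpy as np,json
from h import *
o=ctrl.get_obs();print(o['grip_width'],o['force'],o['ee_pos'])
p=np.array([.6064,.0515]);M=R.from_euler('xyz',o['eef_rot']).as_matrix()
f=lambda th:np.r_[p+.13*np.array([np.cos(np.pi-.174+th),np.sin(np.pi-.174+th)]),0]
for th in np.r_[.1:.85:.1]: print(round(th,2),(100*(f(th)-f(0))@M).round(2),f(th).round(4))
E
```

```text
0.02331132548194275 [ 0.40307514 -0.91369044 -1.15680398] [0.47763515 0.07413049 0.11568153]
0.1 [-1.22 -0.    0.45] [0.4768 0.0611 0.    ]
0.2 [-2.48 -0.    0.77] [0.4764 0.0481 0.    ]
0.3 [-3.76 -0.    0.97] [0.4774 0.0352 0.    ]
0.4 [-5.06 -0.    1.04] [0.4797 0.0224 0.    ]
0.5 [-6.36  0.    0.98] [0.4832 0.0099 0.    ]
0.6 [-7.64  0.    0.79] [ 0.488  -0.0022  0.    ]
0.7 [-8.9   0.    0.47] [ 0.494  -0.0138  0.    ]
0.8 [-10.12   0.     0.03] [ 0.5011 -0.0247  0.    ]
```

Request:
jog_arm --targets '[[1.5,[0,0,0],0],[1.5,[0,0,0],0],[1.5,[-0.6,0,0.25],0],[1.5,[-1.2,0,0.45],0],[1.5,[-1.85,0,0.63],0],[1.5,[-2.5,0,0.77],0],[1.5,[-3.1,0,0.88],0],[1.5,[-3.75,0,0.97],0],[1.5,[-4.4,0,1.02],0],[1.5,[-5.05,0,1.04],0]]'

```text
time_s: 3.65
ee_pos: [0.479, 0.022, 0.1154]
eef_rot: [-1.571, 0.0, 1.8]
force: [1.5, -0.1, 3.4]
grip_width: 0.022
```

Request:
jog_arm --targets '[[1.5,[-0.65,0,0],0],[1.5,[-1.3,0,-0.06],0],[1.5,[-1.95,0,-0.14],0],[1.5,[-2.6,0,-0.25],0],[1.5,[-3.2,0,-0.4],0],[1.5,[-3.85,0,-0.57],0],[1.5,[-4.5,0,-0.78],0],[1.5,[-5.05,0,-1.0],0],[1.5,[-5.05,0,-1.0],0],[1.5,[-5.05,0,-1.0],0]]'

```text
time_s: 4.65
ee_pos: [0.5003, -0.0248, 0.1152]
eef_rot: [-1.571, 0.001, 1.8]
force: [1.7, -5.9, 0.6]
grip_width: 0.0215
```

```bash
python3 - <<'E'
from h import *
snap('side','s1.png'); c=snap('wrist')
cv2.imwrite('pics/s1.png',cv2.resize(cv2.imread('pics/s1.png')[130:310,220:420],None,fx=3,fy=3))
E
python3 dl.py '[.501,-.0247,.115]'
```

```text
4.75 [ 0.5002 -0.0248  0.1152] [-1.571e+00  1.000e-03  1.800e+00] 0.022026104250810988
cm [[-0.01, 0.02, -0.08]]
```

View pics/s1.png

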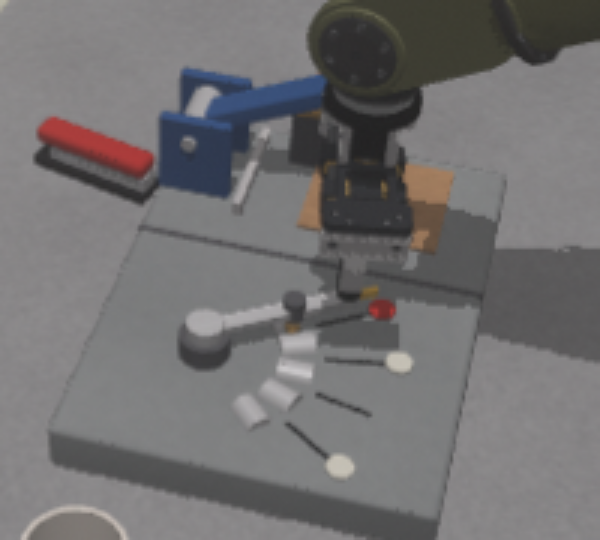

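The lever is now along the red line, in its last notch. I'll release it, rise, and check it from above.

Request:
jog_arm --targets '[[3,[0,0,0],0],[4,[0,0,0],0],[5,[0,0,0],0],[5,[0,-3,0],0],[5,[0,-7,0],0],[0,[0,-12,0],0],[0,[0,-15,0],0],[0,[0,-15,0],0],[0,[0,-15,0],0]]'

```text
time_s: 5.65
ee_pos: [0.4999, -0.0242, 0.2649]
eef_rot: [-1.571, -0.0, 1.8]
force: [-0.4, 0.9, -0.6]
grip_width: 0.0214
```

```bash
python3 - <<'E'
from h import *
c=snap('wrist','w2.png'); P=cloud(c)
m=(abs(P[...,2]-.137)<.004)&(c['img'].max(2)<70)&(abs(P[...,0]-.5)<.06)&(abs(P[...,1])<.12)
k=P[m]; print('knob top',len(k),np.median(k,0) if len(k) else '', 'expect .501,-.025 (red)')
E
python3 dl.py '[.518,-.191,.265]'
```

```text
knob top 339 [ 0.49918033 -0.02623396  0.13641554] expect .501,-.025 (red)
5.7 [ 0.4996 -0.0242  0.2641] [-1.569e+00 -1.000e-03  1.800e+00] 0.01721680120053815
cm [[-16.66, -0.1, 2.0]]
```

View pics/w2.png

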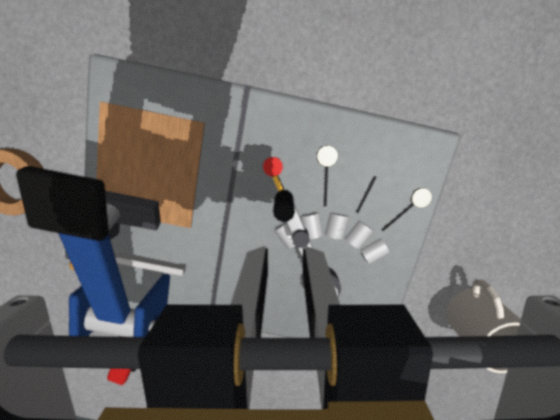

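The pointer ends on the red disc at (273,167), and the knob top measures (.499,-.026), within 2 mm of expected. The lever is resting in the red notch with the gripper away. Moving over the paddle with fingers closed.

Request:
jog_arm --targets '[[0,[-5,0,0.6],0],[0,[-9,0,1.1],0],[0,[-13,0,1.6],0],[0,[-16.7,0,2.0],0],[0,[-16.7,0,2.0],0],[0,[-16.7,1.5,2.0],0],[0,[-16.7,3.2,2.0],0],[0,[-16.7,3.2,2.0],0]]'

```text
time_s: 6.5
ee_pos: [0.5174, -0.1905, 0.2299]
eef_rot: [-1.566, -0.004, 1.8]
force: [-0.1, 0.4, 0.3]
grip_width: 0.0004
```

```bash
python3 dl.py '[[.518,-.191,.225],[.509,-.191,.205],[.501,-.191,.187],[.497,-.191,.172],[.494,-.191,.155],[.493,-.191,.145],[.493,-.191,.139]]'; python3 - <<'E'
from h import *
snap('side','s2.png')
cv2.imwrite('pics/s2.png',cv2.resize(cv2.imread('pics/s2.png')[100:280,220:420],None,fx=3,fy=3))
E
```

```text
6.5 [ 0.5174 -0.1905  0.2299] [-1.566 -0.004  1.8  ] 0.00041937119678737755
cm [[-0.06, 0.49, -0.05], [0.14, 2.5, 0.82], [0.31, 4.3, 1.59], [0.4, 5.8, 1.97], [0.46, 7.5, 2.26], [0.48, 8.5, 2.35], [0.48, 9.1, 2.35]]
```

View pics/s2.png

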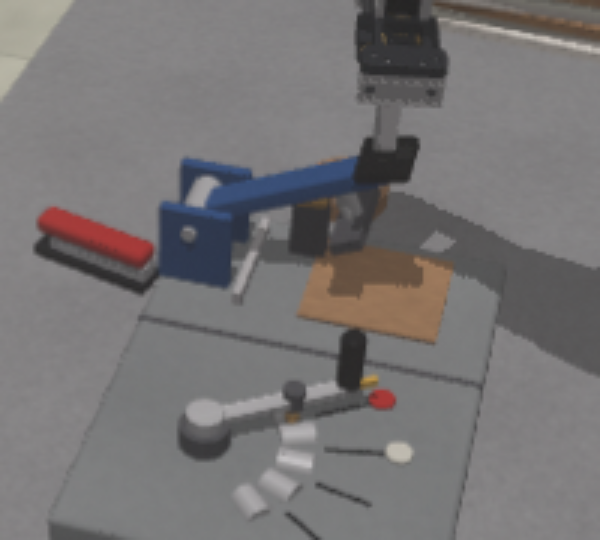

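The fingertips stand over the paddle's centre and the lever is still at red. Pressing in two stages.

Request:
jog_arm --targets '[[0,[0,0.5,0],0],[0,[0.05,1.2,0.25],0],[0,[0.1,1.9,0.55],0],[0,[0.15,2.6,0.85],0],[0,[0.2,3.4,1.2],0],[0,[0.3,4.2,1.55],0],[0,[0.35,4.8,1.75],0],[0,[0.35,5.4,1.9],0]]'

```text
time_s: 7.35
ee_pos: [0.499, -0.1923, 0.1792]
eef_rot: [-1.571, -0.0, 1.8]
force: [-3.1, 3.4, 11.1]
grip_width: 0.0004
```

Request:
jog_arm --targets '[[0,[0.05,0.6,0.1],0],[0,[0.05,1.2,0.2],0],[0,[0.1,1.8,0.3],0],[0,[0.1,2.4,0.38],0],[0,[0.1,2.9,0.42],0],[0,[0.1,3.3,0.45],0],[0,[0.1,3.6,0.45],0],[0,[0.1,3.6,0.45],0]]'

```text
time_s: 8.15
ee_pos: [0.4945, -0.1924, 0.1429]
eef_rot: [-1.57, -0.0, 1.8]
force: [-2.4, 0.7, 3.2]
grip_width: 0.0003
```

Request:
jog_arm --targets '[[0,[0,0.15,0],0],[0,[0,0.3,0],0],[0,[0,0.3,0],0]]'

```text
time_s: 8.45
ee_pos: [0.4945, -0.1925, 0.1407]
eef_rot: [-1.571, 0.0, 1.8]
force: [-6.4, 1.5, 8.9]
grip_width: 0.0006
```

Request:
jog_arm --targets '[[0,[0,-1,0],0],[0,[0,-2.5,0],0],[0,[0,-5,0],0],[0,[0,-9,0],0],[0,[0,-13,0],0],[0,[0,-13,0],0],[0,[0,-13,6],0],[0,[0,-13,12],0],[0,[0,-13,12],0],[0,[0,-13,12],0]]'

```text
time_s: 9.45
ee_pos: [0.3762, -0.2202, 0.2706]
eef_rot: [-1.572, 0.001, 1.798]
force: [0.6, 1.0, -0.5]
grip_width: 0.0005
```

```bash
python3 - <<'E'
from h import *
o=ctrl.get_obs();print(o['time_s'],o['ee_pos'],o['force'])
c=snap('side'); s=c['img'][100:310,200:420,::-1]; t=snap('top')
cv2.imwrite('pics/f1.png',np.hstack([cv2.resize(s,(440,420)),cv2.resize(t['img'][140:310,220:420,::-1],(352,420))[:,:]]))
for n,d in(('side',c),('top',t)):
    P=cloud(d);m=(d['img'].max(2)<70)&(abs(P[...,0]-.493)<.04)&(abs(P[...,1]+.191)<.04)&(P[...,2]>.1)&(P[...,2]<.24)
    print(n,'paddle',m.sum(),np.median(P[m],0) if m.any() else '')
    m=(d['img'].max(2)<70)&(abs(P[...,0]-.5)<.04)&(abs(P[...,1]+.02)<.05)&(P[...,2]>.125)&(P[...,2]<.145)
    print(n,'knob',m.sum(),np.median(P[m],0) if m.any() else '')
E
```

```text
9.45 [ 0.37615853 -0.22019206  0.27058604] [ 0.6045999   0.96437872 -0.46243416]
side paddle 291 [ 0.49351753 -0.18085704  0.12420525]
side knob 52 [ 0.50139331 -0.01883691  0.13445826]
top paddle 548 [ 0.49124568 -0.19120079  0.12605317]
top knob 66 [ 0.49895525 -0.02476594  0.13605124]
```

View pics/f1.png

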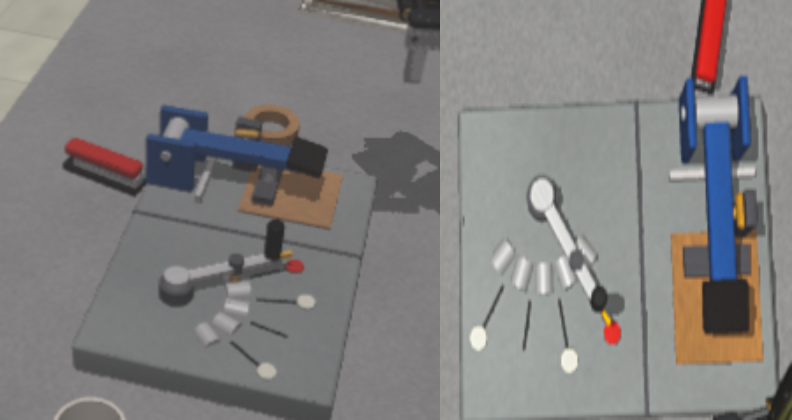

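The arm stays down with the paddle at z = 0.126, matching the latched 0.125. The lever pointer is on red, and the robot is clear. Handing in.

```bash
python3 -c "
from station import ctrl
print(ctrl.hand_in())"
```

```text
the job is handed in; nothing more can be done
None
```

The job is done and handed in, about 9.5 s into the 51 s allowed. I pinched the knob, swung the lever from notch 0 to the red 0.8 notch, and let go. I then pressed the blue arm down by its paddle with closed fingertips and withdrew.

Last checks, made before handing in with the robot clear of everything:

- **Blue arm:** it stayed down by itself. The paddle top measured z = 0.126 m, against 0.125 m when latched.
- **Lever:** its pointer is on the red disc. From above, the knob was within about 2 mm of its expected place. The side camera's knob reading was 6 mm off in y, because that camera sees only the near side of the knob.
- **Forces:** the highest wrist force reported at the end of a move was about 12 N; I did not watch it between those readings.
- **Mug, tape roll and stapler:** I never moved near them. They look undisturbed in the pictures, but I did not re-measure their positions.

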